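# Index the take-off spout over to the next receiver

## Task

Move the column's take-off spout on from the amber jar to the white beaker standing next to it: hook a fingertip under the red pull ring, lift the spring index pin out of its hole, swing the arm one hole over towards the beaker, and let the pin drop fully home in that hole, so that the spout stands locked over the middle of the beaker. Only hook and push the ring gently; do not pinch it, and leave the beaker, the jars and everything else on the bench standing where they are.

Things in the scene. Friction and masses are not known exactly. Their poses are not given: they have to be found in the camera images.
- stand: fixed steel swivel stand on a 140 mm round foot; its origin is on the bench in the vertical pivot axis of the swinging arm, z up. Its x axis points horizontally away from the middle of the row of receivers: at the start the arm points along the stand's -x, roughly towards the robot
- middle_hole (a point): middle index hole, at the top face of the stand's steel index plate (fixed sector of radius 140 mm, 8 mm thick, top face 136 mm above the bench). Five 11 mm holes lie on a circle of radius 115 mm about the pivot, 24 degrees apart; the middle one is on the stand's -x side
- takeoff_arm (a joint): turn of the take-off arm about the pivot, rad; 0 = middle hole, where it starts (pin play about 0.014 either way), +0.419 and -0.419 = the next holes, stops at 0.95 either way. Positive is anticlockwise from above: the spout goes to the stand's -y. The swivel is stiff: the arm stays where it is left and takes about 2 N sideways at the ring
- bar_top (a point): top of the arm's flat bar beside the plunger, 115 mm from the pivot, 150 mm above the bench; the bar is 32 mm wide. A 19 mm steel pipe runs alongside, its axis 37 mm beside the bar's middle (on the stand's +y side), its top 188 mm above the bench
- index_pin (a joint): lift of the index pin, m; 0 = fully home, 0.020 = upper stop. Below about 0.011 it locks the arm; above, its round tip is clear of the hole. Let go between holes, it rides on the plate at 0.011 and snaps down by itself when a hole comes under it. A spring (with its weight) pulls it down: about 6 N at home, 9 N at the upper stop
- pull_ring: red wire ring fixed on top of the index pin, inner diameter 50 mm, wire 6 mm. Origin: centre of the opening, 225 mm above the bench and 95 mm from the pivot with the pin home. x runs through the opening from the outer side towards the pivot and 45 degrees downward (the ring leans back 45 degrees, its top nearer the pivot); y across; z in the ring's plane, to its top
- ring_foot (a point): where the pin's stem meets the bottom of the ring (28 mm below its centre in the ring's plane), 205 mm above the bench with the pin home, on the pin's axis. A finger goes in above this, tip tilted down and towards the pivot; behind the ring there is free space down to 35 mm below the ring's centre. Ring and stem are one piece and do not tip or turn on the arm
- spout_tip (a point): lower end of the white spout, 240 mm from the pivot, 128 mm above the bench; turns with the arm
- beaker: the white plastic beaker, open, 78 mm across the rim, 100 mm high, about 0.12 kg; origin at the centre of its underside. It stands under the spout's next position, on one side or the other of jar_mid
- beaker_rim (a point): centre of the beaker's mouth, 100 mm above the bench
- jar_mid: an open wide-mouthed amber glass jar, 72 mm across, 104 mm high; origin at its underside, in the middle; stands under the spout at the start
- jar_side: a second amber jar, the same as jar_mid; origin at its underside, in the middle; stands beside jar_mid, under the other neighbouring position of the spout (not the beaker's)
- flask: a conical clear flask with a cork, 88 mm across the foot, 130 mm high; origin at its underside, in the middle; a bystander
- wash_bottle: a white bottle with a green cap, 64 mm across, 170 mm high; origin at its underside, in the middle; a bystander
- brown_bottle: a brown bottle with a blue cap, 60 mm across, 120 mm high; origin at its underside, in the middle; a bystander
- tee_fitting: a white plastic pipe tee lying flat, 68 mm long, 30 mm high; origin at its underside, in the middle; a bystander
- spanner: a dark steel spanner lying flat, 170 mm long; origin at its underside, in the middle; a bystander
There are look-alikes about, which are no part of the job. What is shaped like the beaker but green or purple is not meant.

How it is judged:
By the outcome, as a careful person would: the job done as asked, in the order asked, and still so for the second after the job is handed in, with the robot touching nothing.
It also fails if it takes over 54 s, if anything falls off the work surface, if the arm or the gripper's body presses on something with over 40 N, if the wrist force passes 120 N, or if a joint passes its speed limit or range.

## Robot

A 7-joint arm with a two-finger parallel gripper is mounted at the origin on the work surface. World frame = base frame: x ahead of the robot, y to its left, z up, the work surface at z = 0. Lengths are in m, angles in degrees, forces in N, time in s.
With the tool pointing down it reaches from about 0.35 to 0.9 m from the base axis. Payload 19.9 kg.
Tool frame: the origin (TCP) lies midway between the tips of the shut fingers; the grasp point (between the pads) lies 19 mm behind it; x points along the fingers, y is the direction in which the jaws open and shut, and the axes are right-handed (so a half turn about x gives the same grasp; the last joint's range is limited). The gripper opens to 94 mm and grips with 3 to 60 N. Pads are 16 mm wide; open, the fingers measure 119 mm over their backs; the gripper's body (75 mm by 177 mm) begins 78 mm behind the grasp point.
Start: joints at [65.289, 23.915, -0.59, 92.452, 0.269, 63.638, -3.037], TCP at [0.237, -0.578, 0.205] pointing down, gripper open.
Joint ranges: [-161.28, 161.28], [-22.2, 115.67], [-73.04, 71.86], [3.21, 147.25], [-68.34, 248.33], [10.77, 114.83], [-161.83, 161.83]. Speed limits (degrees/s): [108.29, 108.29, 136.94, 136.94, 172.46, 172.46, 172.46].

## Interface

Orientations are given as a 3x3 rotation matrix whose columns are the frame's x, y, z axes.
In Python, from cell import manip, fingers, snapshot, camera_params, search_frame, cut_out gives the robot as it stands. Calls block until the motion is done:
- manip.move_pose(position, orientation): joint-space move of the TCP to a pose.
- manip.move_l(position, vel=0.15, attitude=None, until_force=None): straight line of the TCP; attitude=None keeps the orientation; vel is the mean speed in m/s. With until_force (N) it stops when the force on the tool has changed by that much, and returns True; else False.
- manip.move_joints(angles): joint-space move.
- fingers.release() and fingers.close(squeeze=None): open the fingers fully, or close them until they stop; squeeze is the grip in N (None keeps the last).
- manip.wait(seconds).
- manip.ik(position, orientation): joint angles nearest the present ones, or None.
- manip.sense(): the state.
- snapshot(name): name is "side" or "top" or "wrist"; returns the picture (400x640x3 uint8, blue, green, red); there is no depth.
- camera_params(name): a dict with "K" (3x3 intrinsics, pixels), "view" (4x4, takes a point from world to camera coordinates); the wrist camera has in their place "hand_eye" (4x4, takes a point from camera to tool coordinates, whose origin is the TCP and whose axes are the tool frame's). Camera axes: x right, y down, z forward; pixel columns grow to the right and rows downward; lengths in m; the calibration is good to about 2 mm. The wrist camera is an equidistant fisheye: a pixel r from the principal point sees the ray r / f radians off the axis. A picture is of the moment at which its call begins: read the wrist's pose just before it. camera_params takes no time and is no camera call.
A pose or a line that the arm cannot do raises manip.MotionError and nothing moves.
- manip.hand_in(): hands the job in, once; it reports no verdict.
Trained networks look in the newest picture that a camera, given by its name, has taken for a name from the list of things; names that differ only in an ending like _2 or _b are one class to them, and where a whole thing is asked for, a point or a joint stands for the part that bears it (a point fixed in the world has none). Each returns a list of dicts, best first, with "conf" (0 to 1); they miss things now and then, are a little off and sometimes report something else, mostly with a low value. They report only what shows in the picture. A call takes as long as a camera call. They do not tell look-alikes from the thing itself.
- search_frame(camera, label): "location" ([row, column] in pixels, amid what is visible of it).
- cut_out(camera, label): "region" (400x640 bool, what is visible of it) and "location" ([row, column] in pixels, amid what is visible of it).
The state is a dict: "clock": time; "q": joint angles; "qd": joint speeds; "tau": joint torques, N m; "position": TCP position; "orientation": TCP orientation; "ft_force": force on the tool from outside, world axes, zero at the start; "ft_torque": the same for the moment, N m; "gripper_width": finger opening in m.
Only numpy, scipy, OpenCV 4.12 (cv2) and the standard library are available. Lean on these libraries where they do the work, as an engineer would, in place of code of your own. Each camera call takes 0.05 s, during which the arm holds its last target.

## Working session

There is one attempt and no reset: what is moved stays moved. The work goes in short steps, each a Python script; the robot and the scene stay as the last script left them, time stands still between calls to the robot, and variables do not carry over. Pictures are saved under pics/ and viewed, and the job is handed in when it is done.

```bash
ls; mkdir -p pics
python3 - <<'E'
from cell import *
import cv2
for n in ("side","top","wrist"):
    im=snapshot(n); cv2.imwrite(f"pics/{n}0.png",im)
    p=camera_params(n); print(n,p)
s=manip.sense(); print(s)
E
```

```text
pics
side {'K': array([[458.5420021 ,   0.        , 327.58103079],
       [  0.        , 458.5420021 , 200.73501182],
       [  0.        ,   0.        ,   1.        ]]), 'view': array([[-0.98147182, -0.19106762, -0.01436078,  0.54421551],
       [-0.08046949,  0.47905116, -0.87409076,  0.18672687],
       [ 0.17388999, -0.85673984, -0.48555032,  1.18352007],
       [ 0.        ,  0.        ,  0.        ,  1.        ]])}
top {'K': array([[496.55485671,   0.        , 315.9698194 ],
       [  0.        , 496.55485671, 202.51940335],
       [  0.        ,   0.        ,   1.        ]]), 'view': array([[ 0.03061617, -0.99952616, -0.0031792 , -0.0194917 ],
       [-0.99036206, -0.02990532, -0.13523559,  0.57658641],
       [ 0.13507643,  0.00728895, -0.99080837,  1.53938747],
       [ 0.        ,  0.        ,  0.        ,  1.        ]])}
wrist {'K': array([[309.70691629,   0.        , 313.92570976],
       [  0.        , 309.70691629, 198.69218917],
       [  0.        ,   0.        ,   1.        ]]), 'hand_eye': array([[-8.86494791e-04, -2.41651378e-01,  9.70362729e-01,
        -1.8046795
[... 356 characters left out ...]
,
       63.63777256, -3.03699774]), 'qd': array([-0.03234767, -0.09973047,  0.04811826, -0.15817152, -0.03697704,
        0.0108906 ,  0.02236276]), 'tau': array([-7.01324316e-04, -8.51543927e+01,  6.37861323e-01, -4.26138675e+01,
       -4.89229895e-02,  1.70931313e-02,  1.81608090e-05]), 'position': array([ 0.23737227, -0.5778602 ,  0.20496966]), 'orientation': array([[-4.29457373e-04,  3.79984460e-01, -9.24992771e-01],
       [ 8.37458557e-04, -9.24992395e-01, -3.79984694e-01],
       [-9.99999557e-01, -9.37830339e-04,  7.90235665e-05]]), 'ft_force': array([0.37924154, 0.59405748, 0.01974661]), 'ft_torque': array([0.0160125 , 0.01057213, 0.04577405]), 'gripper_width': 0.0939079783013873}
```

View pics/side0.png

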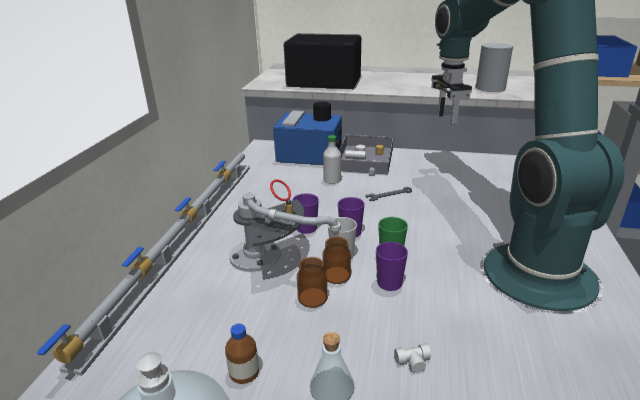

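View pics/top0.png

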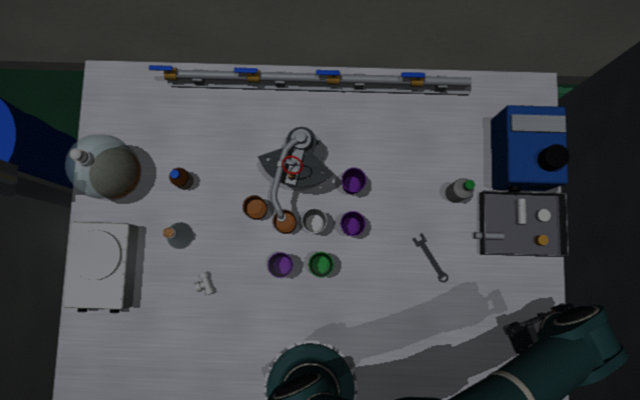

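View pics/wrist0.png

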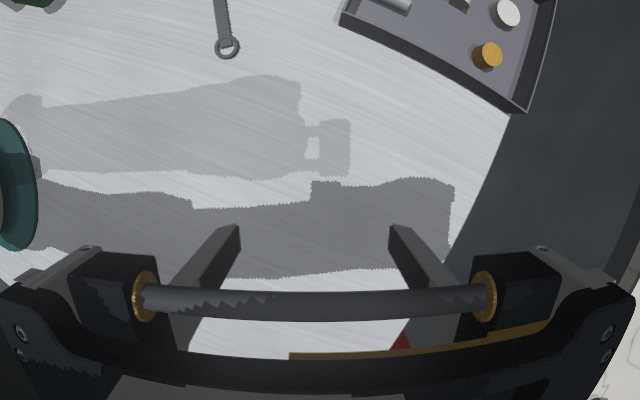

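```bash
cat > h.py <<'E'
from cell import *
import numpy as np, cv2
P={n:camera_params(n) for n in ("side","top","wrist")}
def ray(n,rc):
    p=P[n];K=p["K"];V=p["view"];R=V[:3,:3];t=V[:3,3]
    d=R.T@np.linalg.inv(K)@np.array([rc[1],rc[0],1.]);return -R.T@t,d/np.linalg.norm(d)
def atz(n,rc,z):
    o,d=ray(n,rc);return o+d*(z-o[2])/d[2]
def proj(n,X):
    p=P[n];c=p["view"][:3,:3]@np.asarray(X)+p["view"][:3,3];u=p["K"]@c;return u[1]/u[2],u[0]/u[2]
def tri(a,b):
    o1,d1=ray("side",a);o2,d2=ray("top",b)
    A=np.stack([d1,-d2],1);s=np.linalg.lstsq(A,o2-o1,rcond=None)[0]
    p,q=o1+s[0]*d1,o2+s[1]*d2;return (p+q)/2,np.linalg.norm(p-q)
E
python3 - <<'E'
from h import *
np.set_printoptions(precision=4,suppress=True)
for n in("side","top"):
    im=snapshot(n)
    c=im[140:320,210:430] if n=="side" else im[115:290,230:370]
    f=3.4 if n=="side" else 3.4
    cv2.imwrite(f"pics/{n}z.png",cv2.resize(c,None,fx=f,fy=f,interpolation=cv2.INTER_CUBIC))
    for l in("stand","pull_ring","ring_foot","spout_tip","beaker","beaker_rim","jar_mid","bar_top","middle_hole"):
        try: print(n,l,[(np.round(d["location"],1),round(d["conf"],2)) for d in search_frame(n,l)][:7])
        except Exception as e: print(n,l,e)
    d=cut_out(n,"pull_ring")[0]; r=np.argwhere(d["region"]); print("ringmask",r.min(0),r.max(0),r.mean(0),len(r))
E
```

```text
side stand [(array([225.9, 266.3]), 0.65)]
side pull_ring [(array([180. , 276.6]), 0.51)]
side ring_foot [(array([196.9, 278.9]), 0.47)]
side spout_tip [(array([213.2, 280.7]), 0.79)]
side beaker [(array([230.5, 389.3]), 0.92), (array([210.1, 310.2]), 0.85), (array([229.6, 345.9]), 0.78), (array([208.4, 353.8]), 0.71), (array([282.1, 311.6]), 0.47)]
side beaker_rim [(array([233.5, 348.5]), 0.8), (array([229.7, 392.1]), 0.72), (array([209.2, 355. ]), 0.71), (array([263.3, 389. ]), 0.6), (array([206.3, 309. ]), 0.59), (array([379.1, 330. ]), 0.35)]
side jar_mid [(array([257.9, 335.7]), 0.94)]
side bar_top [(array([214.5, 277.7]), 0.82)]
side middle_hole [(array([223.9, 260.7]), 0.6), (array([258.9, 338. ]), 0.17)]
ringmask [180 238] [234 340] [211.8544 280.7523] 1401
top stand [(array([162. , 294.3]), 0.84)]
top pull_ring [(array([167.3, 286. ]), 0.51)]
top ring_foot []
top spout_tip [(array([162.7, 289.1]), 0.62)]
top beaker [(array([263., 321.]), 0.82), (array([267.4, 278.3]), 0.74), (array([181.7, 350.6]), 0.68), (array([225. , 353.2]), 0.65), (array([219.6, 314.3]), 0.55)]
top beaker_rim [(array([264.6, 278.5]), 0.96), (array([222.2, 349.5]), 0.9), (array([178.4, 351.2]), 0.78), (array([219.2, 312.9]), 0.66)]
top jar_mid [(array([222.8, 284.6]), 0.58), (array([162.3, 294. ]), 0.39)]
top bar_top [(array([161.5, 286.4]), 0.75)]
top middle_hole [(array([162.3, 295.4]), 0.72)]
ringmask [160 292] [173 301] [168.5676 297.8649] 37
```

View pics/sidez.png

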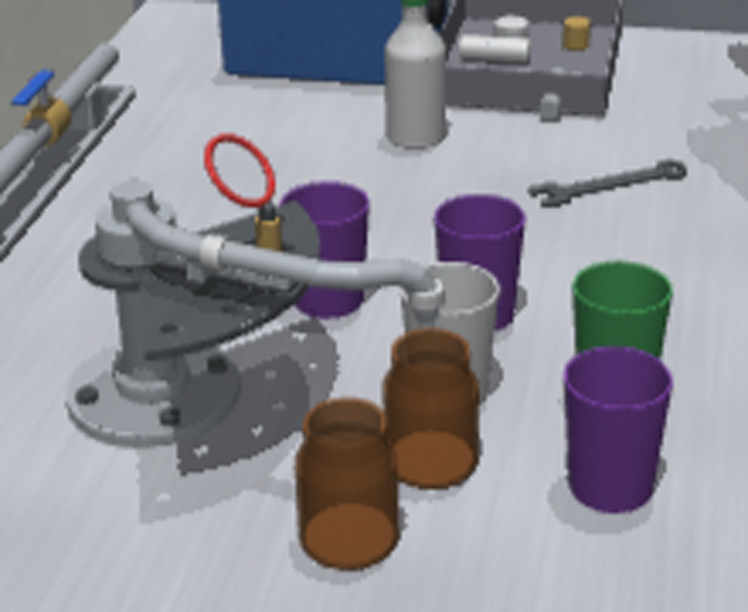

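View pics/topz.png

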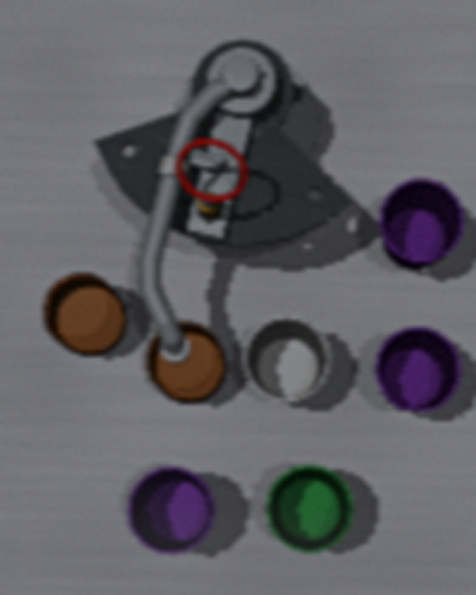

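```bash
cat > fit.py <<'E'
from h import *
from scipy.optimize import least_squares
np.set_printoptions(precision=4,suppress=True)
Z=lambda n,x,y:(140+(y-1.2)/3.4,210+(x-1.2)/3.4) if n=="side" else (115+(y-1.2)/3.4,230+(x-1.2)/3.4)
print("ring",tri(Z("side",239,171),Z("top",211,171)))
print("spoutcollar",tri(Z("side",428,290),Z("top",176,349)))
print("pivotcap",tri(Z("side",133,187),Z("top",240,66)))
print("beaker rim",tri(Z("side",457,284),Z("top",287,361)), "top@.1",atz("top",Z("top",287,361),.1))
print("jarm",atz("top",Z("top",189,360),.104),"jars",atz("top",Z("top",85,313),.104))
red={}
for n in("side","top"):
    im=snapshot(n).astype(int); b,g,r=im[...,0],im[...,1],im[...,2]
    m=(r>90)&(r>1.8*g)&(r>1.8*b)
    m[:,:]&=True
    w=np.zeros_like(m); 
    if n=="side": w[170:205,262:295]=1
    else: w[150:180,278:308]=1
    red[n]=np.argwhere(m&w)[:, ::-1]; print(n,len(red[n]),red[n].min(0),red[n].max(0))
th=np.linspace(0,2*np.pi,120,endpoint=False)
def ringc(x,y,yaw,a=0,lift=0,z0=.225):
    u=np.array([np.cos(yaw+a),np.sin(yaw+a),0]);v=np.array([-u[1],u[0],0]);k=np.array([0,0,1.])
    c=np.array([x,y,0])-.095*u+(z0+lift)*k
    zr=(u+k)/np.sqrt(2)
    return c+.028*(np.cos(th)[:,None]*v+np.sin(th)[:,None]*zr)
from scipy.spatial import cKDTree
def res(p):
    out=[]
    for n in red:
        q=np.array([proj(n,X)[::-1] for X in ringc(*p[:3])])
        d,i=cKDTree(q).query(red[n]); diff=(q[i]-red[n])
        out+=[diff.ravel()/np.sqrt(len(red[n]))*3]
        # reverse
        d,i=cKDTree(red[n]).query(q); out.append(((q-red[n][i])/np.sqrt(len(q))*3).ravel())
    u=np.array([np.cos(p[2]),np.sin(p[2])])
    out.append((np.array(p[:2])-.24*u-sp)/.003*.7)
    out.append((np.array(p[:2])-pv)/.003*.7)
    return np.concatenate(out)
sp=tri(Z("side",428,290),Z("top",176,349))[0][:2]
pv=tri(Z("side",133,187),Z("top",240,66))[0][:2]
p0=[*pv,np.arctan2(*(pv-sp)[::-1])]
f=least_squares(res,p0,x_scale=[.01,.01,.1]);p=f.x
print("p0",p0,"fit",p,np.degrees(p[2]),f.cost)
u=np.array([np.cos(p[2]),np.sin(p[2])]);print("spout",p[:2]-.24*u,"foot",p[:2]-.115*u,"ringc",p[:2]-.095*u)
a=p[2]+np.radians(24);print("next spout",p[:2]-.24*np.array([np.cos(a),np.sin(a)]))
E
python3 fit.py
```

```text
ring (array([0.6576, 0.0688, 0.2213]), np.float64(1.30371192210968e-05))
spoutcollar (array([0.5141, 0.0973, 0.1523]), np.float64(0.0010114098866296824))
pivotcap (array([0.7532, 0.0482, 0.1896]), np.float64(0.007997908618189496))
beaker rim (array([0.5102, 0.0015, 0.0993]), np.float64(0.004368282450762206)) top@.1 [0.5123 0.0017 0.1   ]
jarm [0.5102 0.089  0.104 ] jars [0.5496 0.1838 0.104 ]
side 106 [270 180] [290 200]
top 69 [282 156] [301 173]
p0 [np.float64(0.753233946900727), np.float64(0.04821367978786188), np.float64(-0.20242323909379464)] fit [ 0.7505  0.0512 -0.2017] -11.55561488026593 10.418943429940569
spout [0.5154 0.0992] foot [0.6379 0.0742] ringc [0.6574 0.0702]
next spout [ 0.5162 -0.0006]
```

```bash
cat >> h.py <<'E'
PX,PY,YAW=0.7505,0.0512,-0.2017
def tool(a=0.,dep=0.015,rz=0.,lift=0.,lat=0.,pitch=45.,flip=1,tilt=45.):
    """a: arm angle; TCP at ring centre + dep*x + rz*ringz + lat*v + lift"""
    y=YAW+a;u=np.array([np.cos(y),np.sin(y),0]);v=np.array([-u[1],u[0],0]);k=np.array([0,0,1.])
    b=np.radians(pitch);x=np.cos(b)*u-np.sin(b)*k;zr=np.sin(b)*u+np.cos(b)*k
    c=np.array([PX,PY,0])-.095*u+.225*k
    R=np.stack([x,-flip*v,-flip*zr],1)
    return c+dep*x+rz*zr+lat*v+lift*k,R
E
python3 - <<'E'
from h import *
np.set_printoptions(precision=1,suppress=True)
for flip in(1,-1):
  for pitch in (45,35,55):
    for a in(0,np.radians(24)):
      for d in(-.1,.015):
        p,R=tool(a,d,flip=flip,pitch=pitch); print(flip,pitch,round(a,2),d,p.round(3),np.linalg.det(R).round(2),manip.ik(p,R))
E
```

```text
1 45 0 -0.1 [0.6 0.1 0.3] 1.0 None
1 45 0 0.015 [0.7 0.1 0.2] 1.0 None
1 45 0.42 -0.1 [0.6 0.  0.3] 1.0 [ 44.8  -3.5 -41.9 126.  -46.1  17.4 -35.9]
1 45 0.42 0.015 [0.7 0.  0.2] 1.0 [  54.    24.1  -65.3  121.3   82.8   13.2 -154.8]
1 35 0 -0.1 [0.6 0.1 0.3] 1.0 [ -8.2  -0.3 -21.3 132.8  89.4  32.5 154.1]
1 35 0 0.015 [0.7 0.1 0.2] 1.0 [-56.7  18.1  40.8 128.  121.7  18.6 119.9]
1 35 0.42 -0.1 [0.6 0.  0.3] 1.0 [-28.4  -5.9  30.  137.  239.8  11.2  41.2]
1 35 0.42 0.015 [0.7 0.  0.2] 1.0 [ 52.5  23.9 -61.  127.5 154.5  16.2 135.2]
1 55 0 -0.1 [0.6 0.1 0.3] 1.0 [ -60.3    0.1   40.5  116.6   30.1   36.3 -141.6]
1 55 0 0.015 [0.7 0.1 0.2] 1.0 [   4.9   15.3  -24.2  113.7   49.8   29.4 -157.9]
1 55 0.42 -0.1 [0.6 0.  0.3] 1.0 [ 43.7   0.7 -44.6 116.1 -12.6  29.6 -69.2]
1 55 0.42 0.015 [0.7 0.  0.2] 1.0 [ 23.4  14.8 -29.7 114.9   6.7  17.5 -86.5]
-1 45 0 -0.1 [0.6 0.1 0.3] 1.0 [ 16.6  -0.4 -40.8 123.8  56.2  29.5  10.4]
-1 45 0 0.015 [0.7 0.1 0.2] 1.0 [ 40.1  30.5 -71.9 119.5  93.   48.2  -9.9]
-1 45 0.42 -0.1 [0.6 0.  0.3] 1.0 [-11.3  -4.4  11.5 127.5 -33.8  15.  132.5]
-1 45 0.42 0.015 [0.7 0.  0.2] 1.0 [ 54.   24.1 -65.3 121.3  82.8  13.2  25.2]
-1 35 0 -0.1 [0.6 0.1 0.3] 1.0 [-18.7  -0.6 -10.9 133.1  89.3  32.5 -25.9]
-1 35 0 0.015 [0.7 0.1 0.2] 1.0 [ 15.9  19.  -41.8 125.8 110.2  39.2 -36.2]
-1 35 0.42 -0.1 [0.6 0.  0.3] 1.0 [ -28.4   -5.9   30.   137.   239.8   11.2 -138.8]
-1 35 0.42 0.015 [0.7 0.  0.2] 1.0 [ 52.5  23.9 -61.  127.5 154.5  16.2 -44.8]
-1 55 0 -0.1 [0.6 0.1 0.3] 1.0 [ 34.5   4.1 -56.3 114.1  35.9  38.3  34. ]
-1 55 0 0.015 [0.7 0.1 0.2] 1.0 [ 34.4  24.9 -61.6 112.9  67.9  41.9  10.9]
-1 55 0.42 -0.1 [0.6 0.  0.3] 1.0 [ 18.6  -0.1 -19.6 116.7 -13.4  29.6 111.2]
-1 55 0.42 0.015 [0.7 0.  0.2] 1.0 [ 35.   17.3 -43.5 114.6  21.2  18.7  80.9]
```

```bash
cat > h2.py <<'E'
from h import *
def pose(a=0.,yaw=0.,pitch=55.,dep=.015,rz=0.,lift=0.,lat=0.,flip=1):
    """ring centre at arm angle a, offsets: dep along tool x, rz along tool's upper normal, lat along tool -y*flip; yaw/pitch of tool in deg (world)"""
    y=YAW+a;c=np.array([PX,PY,.225])-.095*np.array([np.cos(y),np.sin(y),0])
    w=np.radians(yaw);u=np.array([np.cos(w),np.sin(w),0]);v=np.array([-u[1],u[0],0]);k=np.array([0,0,1.])
    b=np.radians(pitch);x=np.cos(b)*u-np.sin(b)*k;n=np.sin(b)*u+np.cos(b)*k
    return c+dep*x+rz*n+lat*v+lift*k,np.stack([x,-flip*v,-flip*n],1)
E
python3 - <<'E'
from h2 import *
np.set_printoptions(precision=1,suppress=True)
for flip in(1,-1):
  for pitch in (55,50,40,35,30):
    for yaw in(-6,0,6):
     for d in(-.1,.015):
      for a in ((0,) if d<0 else (0,.419)):
        p,R=pose(a,yaw,pitch,d,flip=flip); print(flip,pitch,yaw,d,a,manip.ik(p,R))
E
```

```text
1 55 -6 -0.1 0 [ -16.8    0.    -0.6  116.6   24.7   33.1 -130.6]
1 55 -6 0.015 0 [   4.1   14.3  -20.9  114.6   43.8   24.6 -146.7]
1 55 -6 0.015 0.419 [  12.8   14.2  -25.5  115.2   42.2   23.1 -141.2]
1 55 0 -0.1 0 [   7.5   -0.1  -21.3  116.8   15.8   30.1 -115.2]
1 55 0 0.015 0 [   5.2   13.8  -19.6  115.2   35.    20.7 -132. ]
1 55 0 0.015 0.419 [  20.1   14.7  -31.3  115.4   36.6   20.6 -128.9]
1 55 6 -0.1 0 [ 53.2   1.1 -63.2 116.1   6.5  28.6 -98.4]
1 55 6 0.015 0 [  17.1   14.9  -30.7  115.1   31.4   19.4 -121.1]
1 55 6 0.015 0.419 [  20.7   14.4  -29.3  115.4   22.4   18.  -108.9]
1 50 -6 -0.1 0 [  47.8   -0.5  -65.4  120.1   33.9   26.7 -139.8]
1 50 -6 0.015 0 [  -5.7   12.9  -10.7  118.5   57.    19.  -161.3]
1 50 -6 0.015 0.419 [  16.7   14.   -30.4  118.7   62.4   19.9 -161. ]
1 50 0 -0.1 0 [  55.9   -2.7  -67.9  120.9   15.7   21.7 -115.5]
1 50 0 0.015 0 [   3.8   12.9  -18.3  118.9   53.2   15.2 -150.6]
1 50 0 0.015 0.419 [  10.1   12.6  -19.9  119.4   46.9   12.7 -140.6]
1 50 6 -0.1 0 [ 62.4  -3.7 -69.3 121.2  -5.9  20.2 -87.4]
1 50 6 0.015 0 [-46.6  14.7  41.8 120.
[... 3655 characters left out ...]
138.2 124.6  12.1 -35.8]
-1 35 6 0.015 0 [ 43.2  23.7 -61.5 127.9 131.9  26.9 -33.2]
-1 35 6 0.015 0.419 [ 48.8  23.3 -61.2 128.2 138.6  22.9 -36.4]
-1 30 -6 -0.1 0 [ 27.9   0.1 -53.6 138.  115.1  30.2 -45.6]
-1 30 -6 0.015 0 [ 34.7  27.7 -62.  129.3 125.6  48.  -37.9]
-1 30 -6 0.015 0.419 [ 40.6  26.7 -61.9 130.3 130.1  43.8 -39.1]
-1 30 0 -0.1 0 [-61.2  -5.8  40.  141.9 128.2  26.1 -48.9]
-1 30 0 0.015 0 [ 38.9  26.7 -61.9 130.3 133.7  40.8 -39.6]
-1 30 0 0.015 0.419 [ 44.9  26.  -61.8 130.9 139.4  36.8 -41.7]
-1 30 6 -0.1 0 [-71.8 -10.8  56.4 142.8 143.   22.  -52.1]
-1 30 6 0.015 0 [ 43.2  26.2 -61.7 130.6 143.7  33.9 -42.8]
-1 30 6 0.015 0.419 [ 49.1  25.9 -61.6 130.8 150.7  30.2 -46. ]
```

Run:
```python
from h2 import *
np.set_printoptions(precision=3,suppress=True)
fingers.close(squeeze=5)
s=manip.sense();p=s["position"]
manip.move_l([p[0],p[1],.38],vel=.25)
print(manip.sense()["clock"],manip.sense()["gripper_width"])
for yaw,pitch in((-6,45),(-10,45),(-6,50),(-10,50),(-6,40)):
  for d,l in ((-.1,.06),(-.1,0),(.015,0)):
    P_,R=pose(0,yaw,pitch,d,lift=l,flip=-1);q=manip.ik(P_,R);print(yaw,pitch,d,l,q)
```

```text
3.6167 0.0004962911692819122
-6 45 -0.1 0.06 [ 38.77   -9.19  -53.147 120.282  21.154  24.517  51.079]
-6 45 -0.1 0 [ 12.06   -2.406 -31.872 125.567  50.175  22.337  22.284]
-6 45 0.015 0 [-15.657  12.316  -0.552 122.177  80.449  15.805  -6.092]
-10 45 -0.1 0.06 [ 45.046  -9.061 -61.614 119.166  27.414  27.407  40.609]
-10 45 -0.1 0 [ 51.137  -0.758 -72.934 123.777  54.332  26.587  14.577]
-10 45 0.015 0 [ 33.058  22.877 -59.78  119.995  89.485  38.034  -9.662]
-6 50 -0.1 0.06 [ 32.563  -5.62  -47.676 115.4    19.022  32.273  54.783]
-6 50 -0.1 0 [ 23.611  -0.861 -41.811 120.512  34.33   26.97   39.318]
-6 50 0.015 0 [ 29.293  19.207 -51.508 117.467  73.     29.811   8.535]
-10 50 -0.1 0.06 [ 35.642  -4.623 -53.464 114.443  25.66   35.082  44.317]
-10 50 -0.1 0 [ 14.665   0.112 -35.919 119.764  40.573  30.937  28.81 ]
-10 50 0.015 0 [ 40.63   29.177 -70.7   116.543  82.471  44.918   1.026]
-6 40 -0.1 0.06 [ 44.149 -12.709 -57.945 125.012  26.388  16.614  43.907]
-6 40 -0.1 0 [ 45.246  -4.015 -64.547 129.501  70.875  17.585   0.355]
-6 40 0.015 0 [ 28.636  19.605 -51.995 124.016 104.046  31.941 -22.145]
```

```bash
cat >> h2.py <<'E'
YW,PT=-8.,48.
def T(a=0.,dep=.0,rz=0.,lift=0.,lat=0.,yaw=None):
    return pose(a,YW if yaw is None else yaw,PT,dep,rz,lift,lat,flip=-1)
def show(name):
    im=[]
    for n,(r0,r1,c0,c1) in(("side",(130,300,200,420)),("top",(100,270,230,450))):
        im.append(cv2.resize(snapshot(n)[r0:r1,c0:c1],None,fx=1.81*2,fy=1.81*2,interpolation=cv2.INTER_CUBIC))
    cv2.imwrite(f"pics/{name}_s.png",im[0]);cv2.imwrite(f"pics/{name}_t.png",im[1])
E
python3 - <<'E'
from h2 import *
np.set_printoptions(precision=3,suppress=True)
p,R=T(dep=-.1,lift=.06)
manip.move_pose(p,R)
s=manip.sense();print(s["clock"],s["q"],s["position"]-p)
show("pre")
p,R=T(dep=-.1)
print(manip.ik(p,R))
print(manip.ik(*T(dep=.015)))
cv2.imwrite("pics/w1.png",snapshot("wrist"))
E
```

```text
6.2417 [ 36.553  -6.589 -52.679 116.876  23.495  30.637  47.743] [ 0.    -0.001  0.   ]
[ 40.831  -0.761 -60.493 121.663  42.439  26.587  29.014]
[ 31.584  20.888 -55.933 118.458  80.726  33.459  -0.124]
```

View pics/pre_s.png

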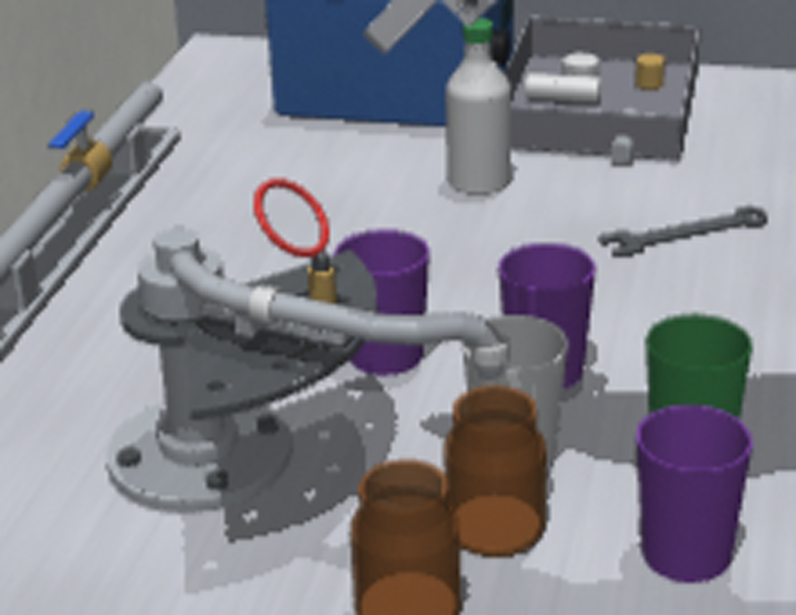

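View pics/w1.png

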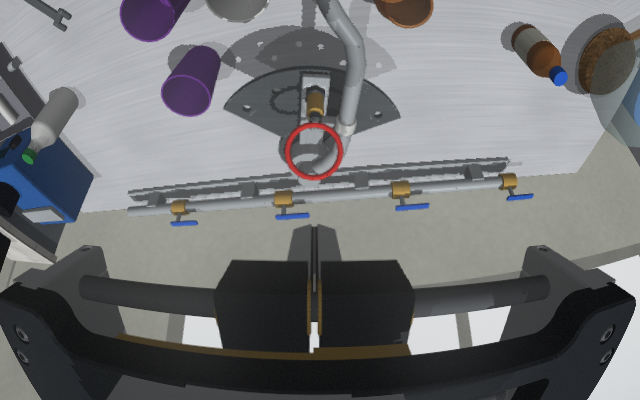

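```bash
cat >> h2.py <<'E'
def wproj(X,s):
    H=P["wrist"]["hand_eye"];K=P["wrist"]["K"]
    t=s["orientation"].T@(np.asarray(X)-s["position"]); c=H[:3,:3].T@(t-H[:3,3])
    r=np.hypot(c[0],c[1]);th=np.arctan2(r,c[2]);return K[0,2]+K[0,0]*th*c[0]/r,K[1,2]+K[1,1]*th*c[1]/r
def wring():
    s=manip.sense();im=snapshot("wrist").astype(int);b,g,r=im[...,0],im[...,1],im[...,2]
    m=(r>90)&(r>2.2*g)&(r>2.2*b);q=np.argwhere(m)[:,::-1];return s,im,q
E
python3 - <<'E'
from h2 import *
from fit import ringc
s,im,q=wring();print(len(q),q.min(0),q.max(0))
e=cv2.fitEllipse(q.astype(np.float32));print(e)
w=np.array([wproj(X,s) for X in ringc(PX,PY,YAW)]);print(cv2.fitEllipse(w.astype(np.float32)))
from scipy.optimize import least_squares
from scipy.spatial import cKDTree
def res(d):
    w=np.array([wproj(X+[d[0],d[1],0],s) for X in ringc(PX,PY,YAW)]);dd,i=cKDTree(w).query(q);d2,j=cKDTree(q).query(w)
    return np.r_[(w[i]-q).ravel()/len(q)**.5,(w-q[j]).ravel()/len(w)**.5]
f=least_squares(res,[0,0],x_scale=.01);print("shift",f.x,f.cost)
im=im.astype(np.uint8);
for x,y in w: cv2.circle(im,(int(x),int(y)),0,(255,255,0),-1)
cv2.imwrite("pics/w2.png",cv2.resize(im[100:300,210:430],None,fx=3,fy=3))
E
```

```text
ring (array([0.6576, 0.0688, 0.2213]), np.float64(1.30371192210968e-05))
spoutcollar (array([0.5141, 0.0973, 0.1523]), np.float64(0.0010114098866296824))
pivotcap (array([0.7532, 0.0482, 0.1896]), np.float64(0.007997908618189496))
beaker rim (array([0.5102, 0.0015, 0.0993]), np.float64(0.004368282450762206)) top@.1 [0.5123 0.0017 0.1   ]
jarm [0.5102 0.089  0.104 ] jars [0.5496 0.1838 0.104 ]
side 106 [270 180] [290 200]
top 85 [282 156] [301 173]
p0 [np.float64(0.753233946900727), np.float64(0.04821367978786188), np.float64(-0.20242323909379464)] fit [ 0.7505  0.051  -0.2   ] -11.459168214772147 7.503914469312234
spout [0.5153 0.0986] foot [0.6378 0.0738] ringc [0.6574 0.0698]
next spout [ 0.5162 -0.0011]
758 [285 123] [341 179]
((313.15460205078125, 151.0844268798828), (53.28274154663086, 53.39072036743164), 117.55166625976562)
((314.9464111328125, 150.33277893066406), (52.965641021728516, 53.18122482299805), 78.2426986694336)
shift [ 0.0009 -0.002 ] 1.0564957272830307
```

View pics/w2.png

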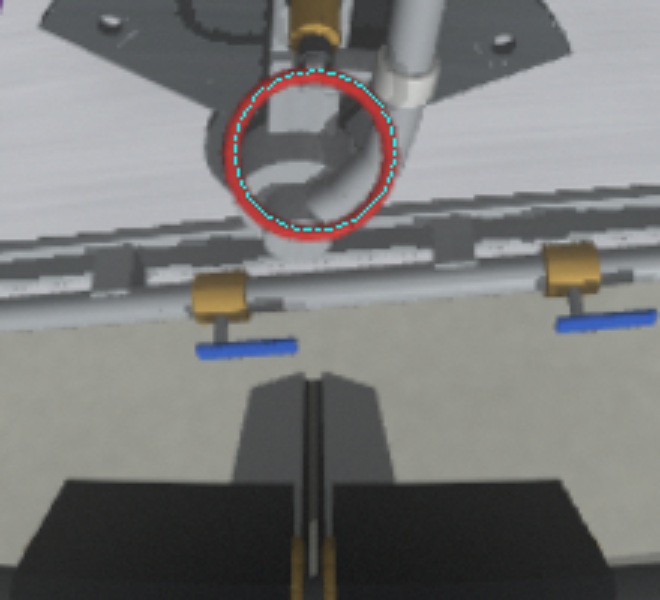

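```bash
sed -i 's/^PX,PY,YAW=.*/PX,PY,YAW=0.751,0.0498,-0.2010/' h.py
python3 - <<'E'
from h2 import *
np.set_printoptions(precision=3,suppress=True)
def st(t):
    s=manip.sense();print(t,round(s["clock"],2),"F",s["ft_force"],"p",s["position"],"q",s["q"].round(1))
p,R=T(dep=-.07)
manip.move_l(p,vel=.15);st("pre")
p,R=T(dep=-.003)
print("hit",manip.move_l(p,vel=.08,until_force=3));st("in-plane")
show("ins0")
E
```

```text
pre 7.26 F [ 0.638  0.26  -0.285] p [0.612 0.076 0.277] q [ 36.5   5.4 -58.  121.2  55.5  27.9  18.3]
hit False
in-plane 8.24 F [-0.039  0.001  0.025] p [0.656 0.069 0.228] q [ 29.3  16.5 -52.2 119.3  75.1  30.5   3.3]
```

View pics/ins0_s.png

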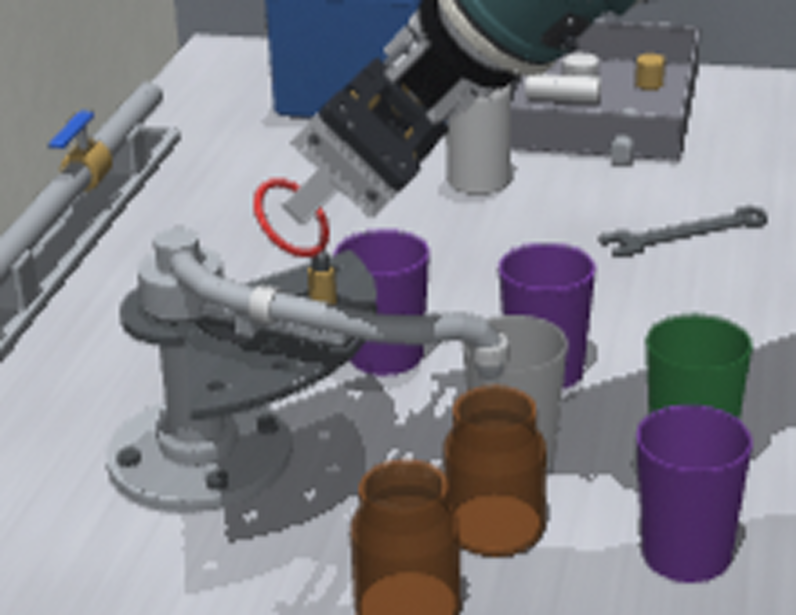

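View pics/ins0_t.png

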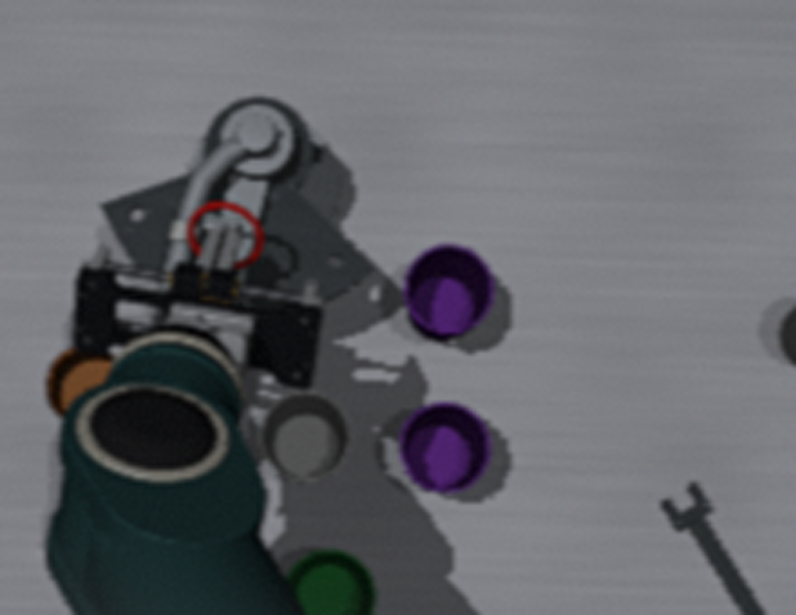

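```bash
cat >> h2.py <<'E'
np.set_printoptions(precision=3,suppress=True)
def st(t):
    s=manip.sense();print(t,round(s["clock"],2),"F",s["ft_force"].round(2),"p",s["position"],"q",s["q"].round(1));return s
E
python3 - <<'E'
from h2 import *
p,R=T(dep=.021)
print("hit",manip.move_l(p,vel=.05,until_force=3));st("in")
p,R=T(dep=.021,rz=.022)
print("hit",manip.move_l(p,vel=.015,until_force=2.5));s=st("touch")
d=s["position"]-T(dep=.021)[0];print("rz",d@s["orientation"][:,2],d)
show("touch")
E
```

```text
hit False
in 8.97 F [-1.32  0.41  0.57] p [0.672 0.067 0.209] q [ 27.3  20.  -50.3 118.3  80.2  31.2  -0.3]
hit True
touch 9.83 F [-1.31 -0.19 -0.09] p [0.68  0.065 0.217] q [ 27.8  20.2 -50.6 116.8  78.1  31.5   2.4]
rz 0.011220869090151036 [ 0.008 -0.001  0.007]
```

View pics/touch_s.png

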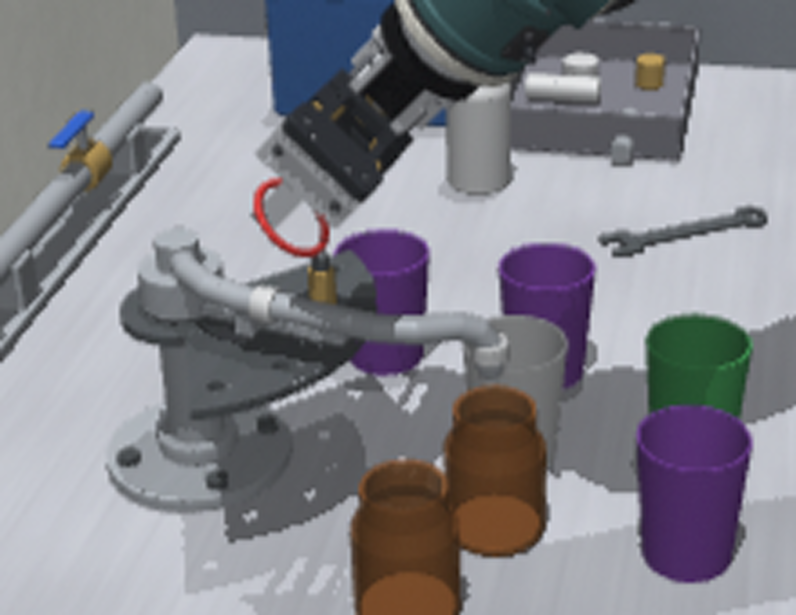

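Run:
```python
from h2 import *
s=st("0");p=s["position"].copy()
for dz in(.002,.004,.007,.011):
    manip.move_l(p+[0,0,dz],vel=.02);st(dz)
show("lift1")
```

```text
0 9.93 F [-0.55 -0.08 -0.18] p [0.68  0.066 0.217] q [ 27.7  20.2 -50.6 116.9  78.2  31.5   2.4]
0.002 10.18 F [-2.42  1.77 -5.12] p [0.68  0.066 0.218] q [ 27.9  20.  -50.8 116.8  77.7  31.5   2.9]
0.004 10.43 F [-2.99  1.9  -6.28] p [0.68  0.066 0.22 ] q [ 28.1  19.9 -50.9 116.7  77.2  31.5   3.4]
0.007 10.73 F [-4.73  2.49 -6.62] p [0.68  0.066 0.224] q [ 28.3  19.6 -51.2 116.5  76.4  31.6   4.1]
0.011 11.08 F [-4.86  1.48 -7.33] p [0.68  0.066 0.228] q [ 28.7  19.3 -51.5 116.3  75.4  31.6   5.1]
```

View pics/lift1_s.png

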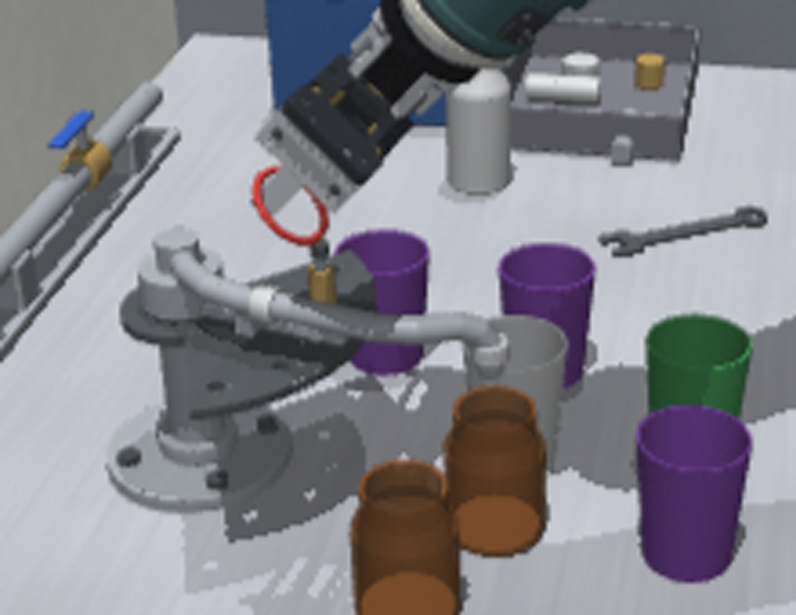

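```bash
cat > swing.py <<'E'
from h2 import *
import json
def Rz(a): return np.array([[np.cos(a),-np.sin(a),0],[np.sin(a),np.cos(a),0],[0,0,1]])
piv=np.array([PX,PY,0])
def swing(C0,R0,a,f):
    """contact point C0 at a=0; tool yaw turns f*a"""
    R=Rz(f*a)@R0; C=piv+Rz(a)@(C0-piv); return C+.021*R[:,0],R
E
python3 - <<'E'
from swing import *
s=manip.sense();p=s["position"].copy();
manip.move_l(p+[0,0,.0055],vel=.02);s=st("lifted")
p=p+[0,0,.0055];R0=T()[1];C0=p-.021*R0[:,0]
json.dump([C0.tolist(),R0.tolist()],open("c0.json","w"))
for f in (0,.3,.6): print(f,manip.ik(*swing(C0,R0,.419,f)))
f=.3
for k in (3,6):
    P_,R=swing(C0,R0,np.radians(k),f);manip.move_l(P_,vel=.03,attitude=R);st(k)
show("sw1")
E
```

```text
lifted 11.61 F [-3.44  1.94 -7.63] p [0.68  0.066 0.233] q [ 29.2  18.8 -52.  116.   74.   31.7   6.5]
0 [ 33.478  17.874 -51.491 116.833  72.881  28.032  10.228]
0.3 [ 38.75   17.965 -53.81  117.387  69.202  21.793  21.427]
0.6 [ 45.53   19.585 -58.378 117.298  62.288  17.546  36.613]
3 11.9 F [-5.76  1.22 -8.15] p [0.679 0.061 0.233] q [ 30.3  18.5 -52.1 116.4  73.8  30.3   7.8]
6 12.19 F [-6.17  1.7  -8.02] p [0.678 0.057 0.233] q [ 31.5  18.2 -52.3 116.7  73.4  28.9   9.4]
```

View pics/sw1_s.png

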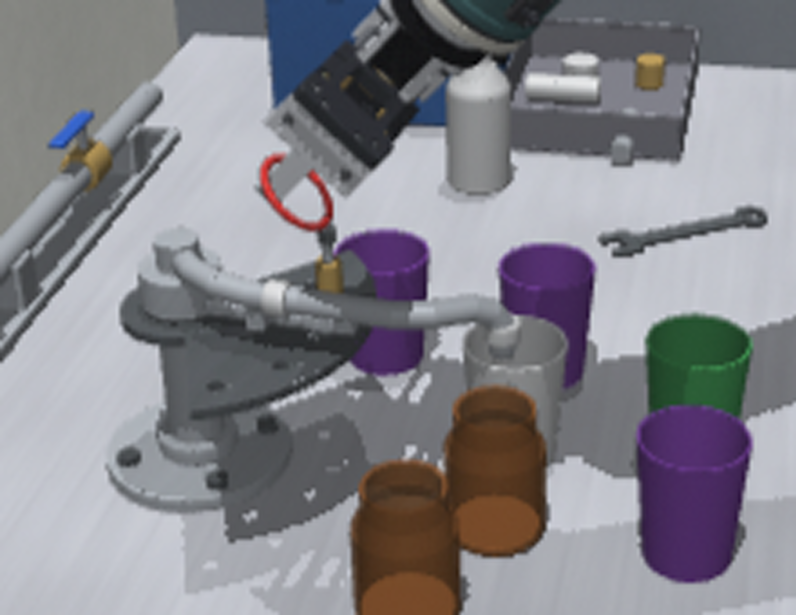

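View pics/sw1_t.png

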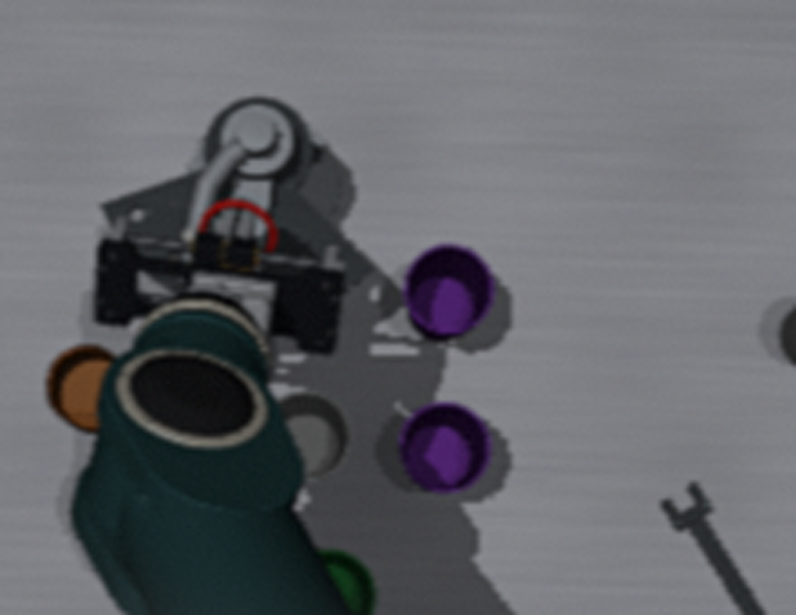

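```bash
cat >> swing.py <<'E'
from scipy.optimize import least_squares
from scipy.spatial import cKDTree
th=np.linspace(0,2*np.pi,120,endpoint=False)
def ringa(a,lift):
    u=Rz(YAW+a)[:,0];v=np.array([-u[1],u[0],0]);k=np.array([0,0,1.])
    return piv-.095*u+(.225+lift)*k+.028*(np.cos(th)[:,None]*v+np.sin(th)[:,None]*(u+k)/2**.5)
def measure(a0=.4,l0=.011):
    im=snapshot("side").astype(int);b,g,r=im[...,0],im[...,1],im[...,2]
    m=(r>90)&(r>1.8*g)&(r>1.8*b);m[:165]=0;m[212:]=0;m[:,:255]=0;m[:,315:]=0
    q=np.argwhere(m)[:,::-1]
    def res(x):
        w=np.array([proj("side",X)[::-1] for X in ringa(*x)]);d,i=cKDTree(w).query(q);return (w[i]-q).ravel()/len(q)**.5
    f=least_squares(res,[a0,l0],x_scale=[.05,.005],loss="soft_l1");return np.degrees(f.x[0]),f.x[1]*1e3,f.cost,len(q)
C0,R0=[np.array(x) for x in json.load(open("c0.json"))]
E
python3 - <<'E'
from swing import *
print(measure(.1,.016))
for k in (10,14,18,22):
    P_,R=swing(C0,R0,np.radians(k),.3);manip.move_l(P_,vel=.035,attitude=R);st(k)
print(measure(.38,.016))
show("sw2")
E
```

```text
(np.float64(7.529406131256589), np.float64(10.362612437324799), np.float64(0.1606701683873042), 86)
10 12.66 F [-8.68  1.01 -7.69] p [0.678 0.051 0.233] q [ 33.1  17.9 -52.5 117.1  72.7  27.2  11.7]
14 12.97 F [-8.18 -0.17 -7.82] p [0.678 0.045 0.233] q [ 34.7  17.8 -52.8 117.3  71.9  25.5  14.2]
18 13.29 F [-8.82  0.41 -7.4 ] p [0.678 0.039 0.233] q [ 36.4  17.8 -53.2 117.4  71.   24.   16.9]
22 13.61 F [-10.34  -0.96  -8.28] p [0.679 0.033 0.233] q [ 38.1  17.9 -53.7 117.5  69.9  22.6  19.8]
(np.float64(23.37564028379088), np.float64(9.954918348898017), np.float64(0.17819252624858128), 69)
```

View pics/sw2_s.png

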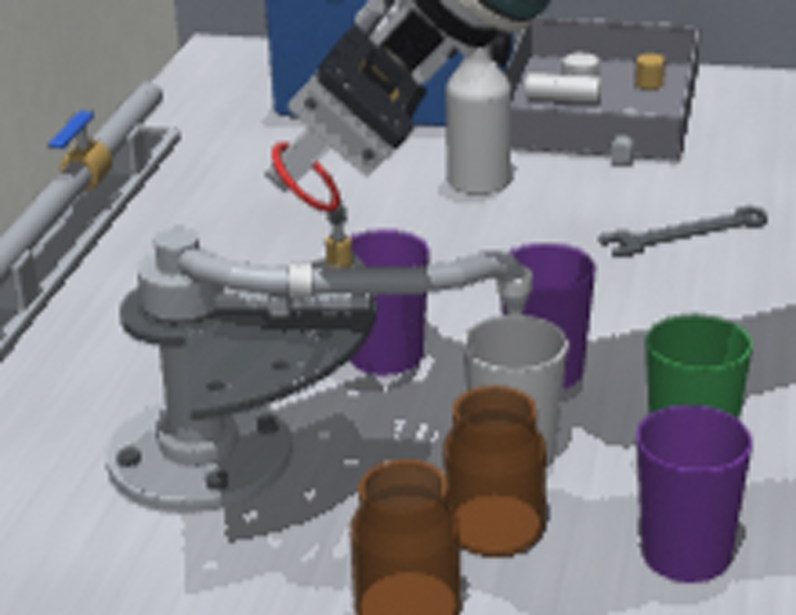

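View pics/sw2_t.png

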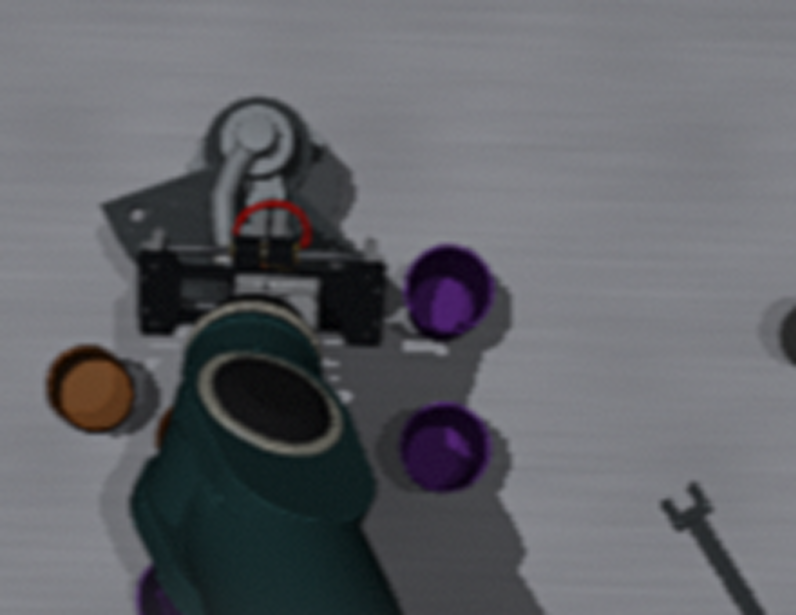

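Run:
```python
import swing
from swing import *
im=cv2.imread("pics/side0.png")
swing.snapshot=lambda n:im
print(measure(0.,0.))
print([ (round(float(x),1)) for x in []])
```

```text
(np.float64(7.980918583987455), np.float64(5.970999534469522), np.float64(5.4811749392465), 70)
[]
```

Run:
```python
import swing
from swing import *
for fn in("side0",):
    im=cv2.imread(f"pics/{fn}.png");i=im.astype(int);b,g,r=i[...,0],i[...,1],i[...,2]
    m=(r>90)&(r>1.8*g)&(r>1.8*b);q=np.argwhere(m[165:212,255:315])+[165,255];print(len(q),q.min(0),q.max(0))
    swing.snapshot=lambda n:im
    for a0,l0 in((0,0),(.1,.01),(-.05,0),(0.02,-.006)):
        print(measure(a0,l0))
    w=np.array([proj("side",X) for X in ringa(0,0)]);print(w.min(0),w.max(0))
```

```text
106 [180 270] [200 290]
(np.float64(7.533393926348857), np.float64(6.282127240338166), np.float64(5.505213604231487), 69)
(np.float64(6.8506036165433795), np.float64(7.360291043890086), np.float64(5.508540680232226), 69)
(np.float64(9.335792385035973), np.float64(4.815075756358028), np.float64(5.465150849958036), 71)
(np.float64(8.370116889012344), np.float64(5.607096427598641), np.float64(5.490488187562869), 70)
[178.879 270.292] [198.438 288.932]
```

Run:
```python
import swing as S
im=S.cv2.imread("pics/side0.png"); S.snapshot=lambda n:im
print(S.measure(0,0))
```

```text
(np.float64(1.0778278790820397), np.float64(-4.174251911482212), np.float64(0.16025767791979217), 106)
```

Run:
```python
from swing import *
P_,R=swing(C0,R0,np.radians(23.8),.3);manip.move_l(P_,vel=.03,attitude=R);st(23.8)
m=measure(.42,.012);print("arm",m[0]-1.1,"lift",m[1]+4.2)
for dz in (-.004,-.007,-.010):
    manip.move_l(P_+[0,0,dz],vel=.03);st(dz)
m=measure(.42,.0);print("arm",m[0]-1.1,"lift",m[1]+4.2)
show("dn")
```

```text
23.8 14.26 F [-11.14  -0.12  -6.87] p [0.679 0.031 0.233] q [ 38.9  18.  -54.  117.4  69.4  22.   21.2]
arm 23.969763789291218 lift 13.496717659331964
-0.004 14.59 F [-11.34  -1.46  -6.42] p [0.679 0.031 0.228] q [ 38.2  18.3 -53.3 117.7  70.7  21.8  19.9]
-0.007 14.84 F [-11.74   0.1   -6.84] p [0.68  0.031 0.226] q [ 37.8  18.5 -52.8 117.8  71.7  21.7  18.9]
-0.01 15.09 F [-10.7   -1.55  -6.45] p [0.68  0.031 0.223] q [ 37.3  18.6 -52.4 118.   72.7  21.6  17.9]
arm 23.797179437553098 lift 3.960527235671625
```

View pics/dn_s.png

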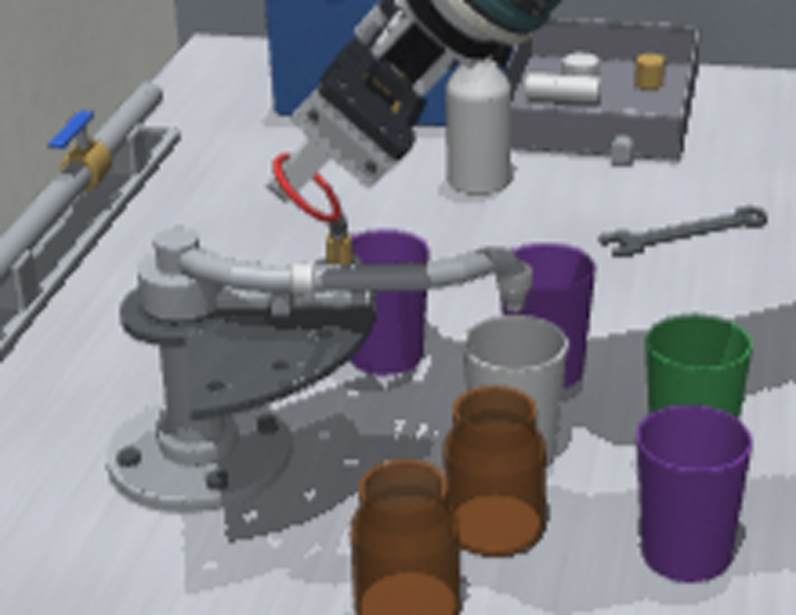

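Lift has followed down to about 4 mm, so the pin is in the new hole. Next I'll lower the rest of the way, release the load and back out.

Run:
```python
from swing import *
s=st("0");p=s["position"].copy();R=s["orientation"]
manip.move_l(p+[0,0,-.006],vel=.03);st("-6")
m=measure(.42,.0);print("arm",m[0]-1.1,"lift",m[1]+4.2)
# back toward ring centre: along -n
q=p+[0,0,-.006]-.012*R[:,2]
manip.move_l(q,vel=.04,until_force=25);st("off")
m=measure(.42,.0);print("arm",m[0]-1.1,"lift",m[1]+4.2)
show("off")
```

```text
0 15.24 F [-12.29  -0.47  -6.03] p [0.68  0.031 0.223] q [ 37.3  18.6 -52.4 118.   72.7  21.6  17.9]
-6 15.62 F [ 0.19 -1.12 -1.03] p [0.68  0.03  0.218] q [ 36.5  19.  -51.4 118.3  75.   21.1  15.7]
arm 23.929885882270813 lift 0.605523077247728
off 16.12 F [-0.42  1.11  1.21] p [0.671 0.031 0.209] q [ 35.8  18.5 -50.4 119.9  78.   20.3  12.2]
arm 24.206304216770842 lift 0.1692609231245905
```

View pics/off_s.png

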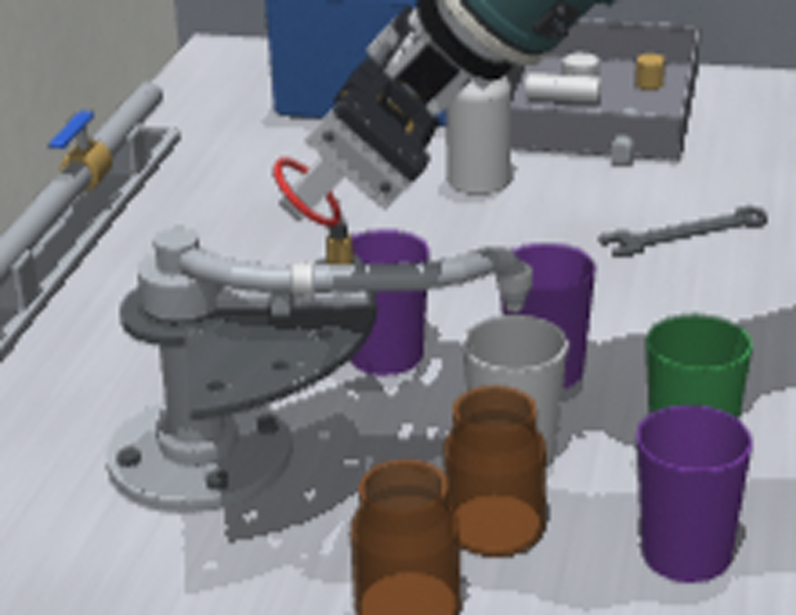

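Run:
```python
from swing import *
s=manip.sense();p=s["position"].copy();R=s["orientation"]
print(manip.move_l(p-.035*R[:,0],vel=.06,until_force=4));st("a")
print(manip.move_l(p-.11*R[:,0],vel=.12,until_force=8));st("b")
manip.move_l(p-.11*R[:,0]+np.array([-.05,0,.12]),vel=.2);st("c")
m=measure(.42,.0);print("arm",m[0]-1.1,"lift",m[1]+4.2)
show("end")
```

```text
False
a 17.0 F [ 0.09  1.12 -0.53] p [0.648 0.031 0.235] q [ 41.3  13.6 -55.2 121.3  66.6  19.2  21.8]
False
b 18.58 F [-0.3  -0.63  0.02] p [0.597 0.032 0.29 ] q [ 62.6  -2.3 -69.8 123.4  13.5  16.3  69.6]
c 20.36 F [-0.41 -0.17  0.09] p [0.547 0.032 0.41 ] q [ 42.7 -18.9 -41.1 118.2 -18.8  34.9  99. ]
arm 23.70723424913942 lift 1.19297269879493
```

View pics/end_s.png

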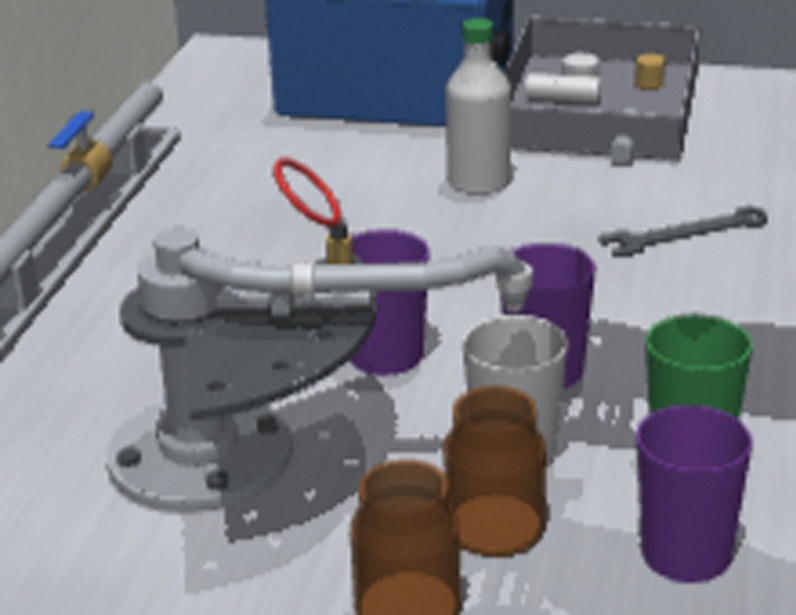

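View pics/end_t.png

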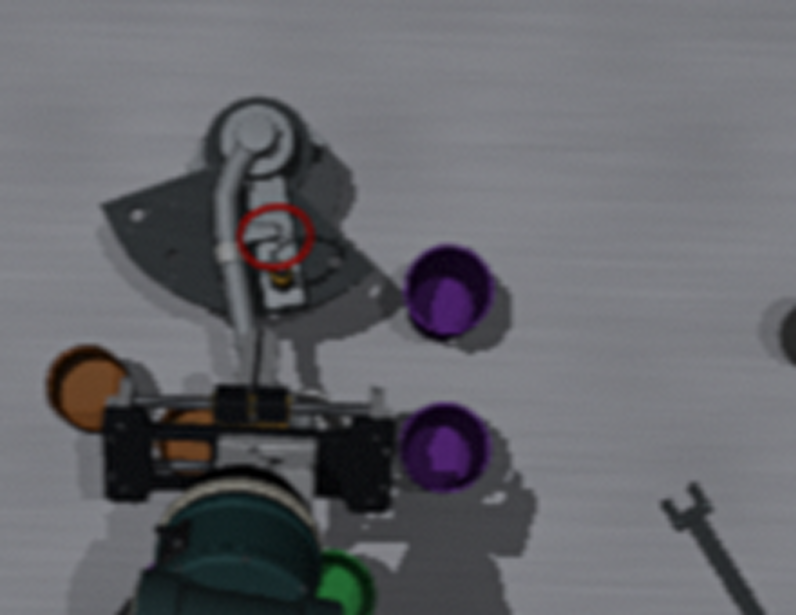

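Run:
```python
from swing import *
s=manip.sense();p=s["position"].copy()
try: manip.move_l(p+np.array([-.12,-.1,.1]),vel=.2)
except Exception as e: print(e)
try: q=manip.sense()["q"].copy();q[0]+=50;manip.move_joints(q)
except Exception as e: print(e)
st("c")
for _ in range(3):
    m=measure(.42,-.004);print("arm",m[0]-1.1,"lift",m[1]+4.2,m[2:])
show("end2")
im=snapshot("side");cv2.imwrite("pics/pin.png",np.hstack([cv2.resize(cv2.imread("pics/side0.png")[170:225,260:310],None,fx=8,fy=8,interpolation=cv2.INTER_CUBIC),cv2.resize(im[165:220,265:315],None,fx=8,fy=8,interpolation=cv2.INTER_CUBIC)]))
```

```text
the arm cannot follow that straight line within its joint ranges
c 22.17 F [ 0.34 -0.11  0.22] p [ 0.377 -0.398  0.41 ] q [ 92.6 -18.9 -41.1 118.2 -18.8  34.9  99. ]
arm 23.78892845225922 lift 0.8228045443019978 (np.float64(0.173925578922703), 83)
arm 23.78892845225922 lift 0.8228045443019978 (np.float64(0.173925578922703), 83)
arm 23.78892845225922 lift 0.8228045443019978 (np.float64(0.173925578922703), 83)
```

View pics/pin.png

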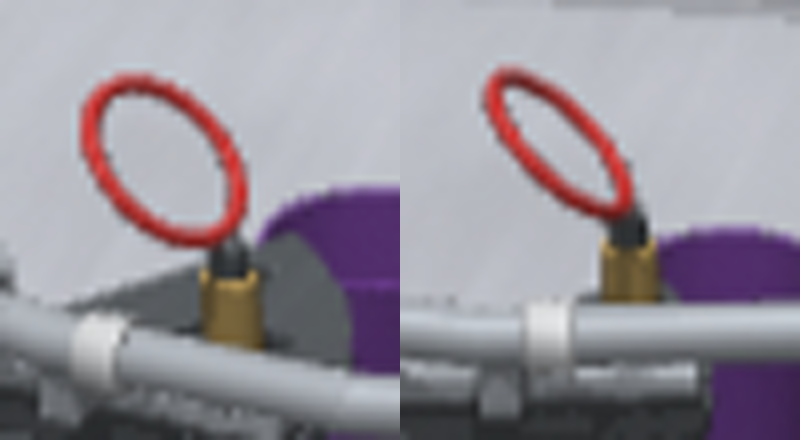

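View pics/end2_t.png

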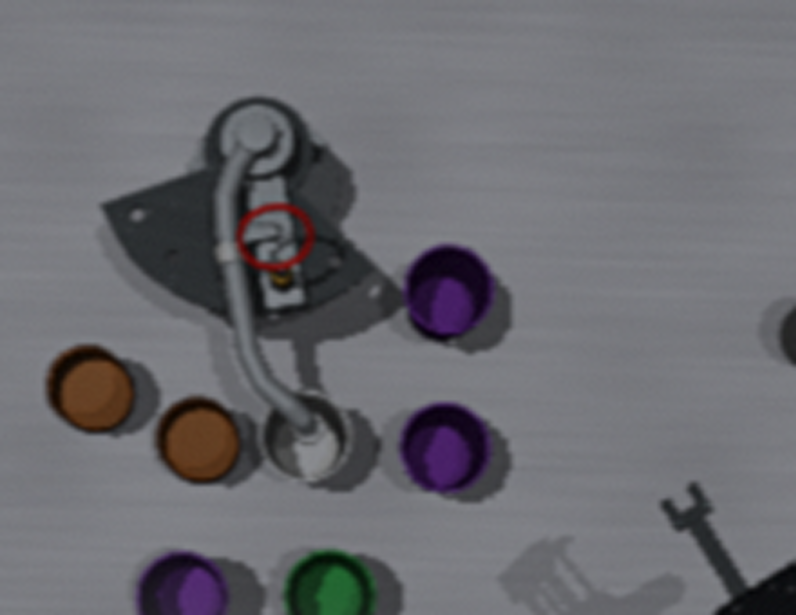

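```bash
python3 -c "
from cell import manip
print(manip.hand_in(), manip.sense()['clock'])"
```

```text
the job is handed in; nothing more can be done
the job is handed in; nothing more can be done
```

The spout now stands over the white beaker with the index pin down in the next hole. I handed the job in at about 22.5 s on the robot's clock, out of the 54 s allowed.

I put the shut fingertips through the ring and lifted the pin about 14 mm. I then swung the arm 24° towards the beaker, lowered the pin into the hole and backed out without touching anything. The largest wrist force I read was about 14 N.

**Checks that agree:**
- **Arm angle:** the side camera gave 23.8°, against 24° for the next hole.
- **Pin:** close-up, the gap between the ring and the brass housing looks the same as at the start.
- **Spout:** in the top view it ends over the beaker's mouth. The final spout position predicted before the swing lay about 5 mm from the measured beaker centre.
- **Bystanders:** the jars, beaker and cups look where they were in the before and after pictures. I did not measure them.

**Check that is not exact:** the camera's pin lift read 0.8 mm after a 4 mm bias correction, having read between 0.2 and 1.2 mm in earlier frames. I take this as measurement scatter with the pin fully home. One retreat line was refused as out of joint range, with no motion, so I moved away by joints instead.

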